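# Fan the carrier plates up to the hidden stop of the inspection tray

## Task

Fan the four stacked aluminium plates into a shingled row towards the tray's covered end, sliding them with the fingertips and never lifting them out: each of the two plates above the bottom one is shifted about 35 mm on the one beneath it, the bottom plate stays at the back wall and the order is unchanged. Then slide the top plate on until it bears gently (about 4 N, never over 7 N) on the sprung stop hidden under the cover. Touch down slowly, press lightly, never over 80 N, and leave the things around the tray where they are.

Things in the scene. Friction and masses are not known exactly. Their poses are not given: they have to be found in the camera images.
- tray: Fixed grey channel tray, 344 x 90 mm; walls 7 thick, rims 34 mm over the underside, on both long sides and the back end (-x); the far end (+x) is covered. Origin: centre of underside, x along it from back wall to cover. Inside x -165 to +165 mm, 76 wide; grippy rubber floor 6 mm up. The stack's top is 30 mm up, its rear 1 to 4 mm off the back wall: no room for fingers beside or behind it.
- cover: Fixed white cover over the tray's far end, 85 x 104 mm, 52 mm high, open towards the plates, x as the tray's. Origin: bottom centre. Inside, out of sight, is a sprung stop, clamped somewhere so that the top plate first meets it with its centre 30 to 55 mm ahead (+x) of the tray's origin; it then gives about 1.7 mm per N, up to 14 mm, and presses the plate a few mm back when released.
- plate1: Top aluminium plate, 180 x 70 x 6 mm, 0.15 to 0.3 kg, with a grey 22 mm strip across its rear (-x) end. Origin: centre of underside; x along it towards the cover, z up. All four are alike: slick underside (friction 0.13), non-slip upper face (0.9 on fingertips). A plate pressed on from above (about 10 N) and dragged slides, those below stay.
- plate2: Second from top: aluminium plate, 180 x 70 x 6 mm, 0.15 to 0.3 kg, with a grey 22 mm strip across its rear (-x) end. Origin: centre of underside; x along it towards the cover, z up. Dragged by its bare rear strip it takes along the plate lying on it. A plate jutting out by half its length tips down, so fan step by step.
- plate3: Third from top: aluminium plate, 180 x 70 x 6 mm, 0.15 to 0.3 kg, with a grey 22 mm strip across its rear (-x) end. Origin: centre of underside; x along it towards the cover, z up. When dragged it takes along the two plates lying on it.
- plate4: Bottom aluminium plate, 180 x 70 x 6 mm, 0.15 to 0.3 kg, with a grey 22 mm strip across its rear (-x) end. Origin: centre of underside; x along it towards the cover, z up. It lies on the tray's rubber floor (friction about 0.9) and stays at the back wall.
- loupe: Bystander: black eyepiece loupe, 42 mm across, 46 mm tall, standing on the bench. Origin: centre of its underside.
- jar: Bystander: closed glass jar, 54 mm across, 60 mm tall. Origin: centre of its underside.
- driver: Bystander: screwdriver, 130 mm long, lying on the bench. Origin: under its middle.
- parts_tray: Bystander: white open box, 90 x 120 x 22 mm. Origin: centre of its underside.
Not all that is in view belongs to the job. There is more than one size of the cover; the one meant has the size given above.

How it is judged:
On the way:
1. with the lower plates fanned, the top plate bears on the hidden stop with more than 2 N (x of plate2 in the frame of plate3 between 0.022 and 0.048 m and x of plate3 in the frame of plate4 between 0.022 and 0.048 m and contact force between plate1 and cover above 2 N), for 0.1 s.
At the end, for the whole second after the job is handed in: Plates 2 and 3 are each 25 to 45 mm ahead of the plate beneath, the top plate 22 to 75 mm ahead of plate 2 and its centre over 18 mm ahead of the tray's origin; order unchanged, in line with the tray (0.12 rad), bottom plate on the floor with its rear within 12 mm of the back wall, all at rest (x of plate1 in the frame of plate2 between 0.022 and 0.075 m and z of plate1 in the frame of plate2 between 0.0035 and 0.0095 m and angle between the x axis of each of plate1, plate2, plate3 and the x axis of tray, either way round below 0.12 rad and x of plate2 in the frame of plate3 between 0.025 and 0.045 m and z of plate2 in the frame of plate3 between 0.0035 and 0.0095 m and x of plate3 in the frame of plate4 between 0.025 and 0.045 m and z of plate3 in the frame of plate4 between 0.0035 and 0.0095 m and x of plate4 in the frame of tray between -0.08 and -0.063 m and z of plate4 in the frame of tray between 0.003 and 0.01 m and x of plate1 in the frame of tray above 0.018 m and linear speed of each of plate1, plate2, plate3, plate4 below 0.01 m/s); the robot touches nothing.
It fails at once if a plate was pressed with more than 80 N (contact force between the fingers and plate1 above 80 N or contact force between the fingers and plate2 above 80 N or contact force between the fingers and plate3 above 80 N or contact force between the fingers and plate4 above 80 N).
It fails at once if a plate was shoved against the sprung stop with more than 7 N (contact force between any of plate1, plate2, plate3, plate4 and cover above 7 N).
It fails at once if a plate was lifted out of the tray (z of any of plate1, plate2, plate3, plate4 in the frame of tray above 0.055 m).
It fails at once if a bystander was moved by more than 20 mm (distance of any of loupe, jar, driver, parts_tray from where it was at the start of the episode above 0.02 m).
It also fails if it takes over 72 s, if anything falls off the work surface, if the arm or the gripper's body presses on something with over 40 N, if the wrist force passes 120 N, or if a joint passes its speed limit or range.

## Robot

A 6-joint arm with a two-finger parallel gripper is mounted at the origin on the work surface. World frame = base frame: x ahead of the robot, y to its left, z up, the work surface at z = 0. Lengths are in m, angles in rad, forces in N, time in s.
With the tool pointing down it reaches from about 0.3 to 0.875 m from the base axis. Payload 6.4 kg.
Tool frame: the origin (TCP) lies midway between the tips of the shut fingers; the grasp point (between the pads) lies 19 mm behind it (pinch_z is the distance from the TCP to the grasp point, in m); y points along the fingers, z is the direction in which the jaws open and shut, and the axes are right-handed (so a half turn about y gives the same grasp; the last joint's range is limited). The gripper opens to 85 mm and grips with 20 to 120 N. Pads are 22 mm wide; open, the fingers measure 114 mm over their backs; the gripper's body (76 mm by 85 mm) begins 54 mm behind the grasp point. The pads swing forward as they close: fully open they stand 13 mm farther back than shut.
Start: joints at [1.01, 0.181, 1.607, -0, 1.354, -0.206], TCP at [0.2, 0.539, 0.231] pointing down, gripper open.
Joint ranges: [-2.99, 2.99], [-0.89, 2.07], [0.3, 2.58], [-1.14, 4.28], [0, 2.63], [-3.12, 3.12]. Speed limits (rad/s): [2.57, 2.57, 3.01, 3.14, 3.14, 3.14].

## Interface

Orientations are given as a unit quaternion [w, x, y, z].
In Python, from plant import * gives the robot as it stands.
- The arm moves only by the shell command python3 -m inch 'ROWS'. ROWS is JSON, a list of rows, each an object with "turn": the turn, a rotation vector about the tool's x, y, z in degrees, a list of three; "offset": the shift along the tool's x, y, z in cm, a list of three; "gripper": the finger opening in cm, from 0 to 8.54. A call has 1 to 20 rows; each row shifts and turns the commanded pose from where the row before left it, along the tool's axes as they then stand; what a row does not reach is not made up. A row lasts 1/12 s, in which the tool goes at most 41.7 mm and 7.16 degrees, less where a joint would pass 70% of its speed; a pose out of reach is approached as far as the arm can. A call is refused whole if a number of a shift passes 4.17 or a number of a turn 7.16, either way. A call with a gripper value outside its range is refused whole. The fingers move at their own pace and stop on an object; the grip force is fixed at half the most. Time passes only in rows, so rows that do not move let the fingers close. It gives the time, the measured TCP pose, the force and the opening at its end, in the units of the state.
- get_obs(): the state, without advancing time (a new reading comes with each control period).
- get_image(name): name is "side" or "top"; returns (picture, depth): 420x560x3 uint8, red, green, blue; 420x560 float32, m along the optical axis (not along the pixel's ray), 0 where there is no reading.
- get_calibration(name): a dict with "K" (3x3 intrinsics, pixels), "R" (3x3) and "t" (3): a world point X has camera coordinates R X + t. Camera axes: x right, y down, z forward; pixel columns grow to the right and rows downward; lengths in m; the calibration is good to about 2 mm. A picture is of the moment at which its call begins. get_calibration takes no time and is no camera call.
- sign_off(): hands the job in, once; it reports no verdict.
Trained networks look in the newest picture that a camera, given by its name, has taken for a name from the list of things; names that differ only in an ending like _2 or _b are one class to them, and where a whole thing is asked for, a point or a joint stands for the part that bears it (a point fixed in the world has none). Each returns a list of dicts, best first, with "confidence" (0 to 1); they miss things now and then, are a little off and sometimes report something else, mostly with a low value. They report only what shows in the picture. A call takes as long as a camera call. They do not tell look-alikes from the thing itself.
- regions_of(label, camera): "region" (420x560 bool, what is visible of it) and "location" ([column, row] in pixels, amid what is visible of it).
The state is a dict: "time_s": time; "joints": joint angles; "qd": joint speeds; "joint_efforts": joint torques, N m; "eef_pos": TCP position; "eef_rot": TCP orientation; "force": force on the tool from outside, world axes, zero at the start; "wrist_torque": the same for the moment, N m; "width": finger opening in m.
Only numpy, scipy, OpenCV 4.12 (cv2) and the standard library are available. Lean on these libraries where they do the work, as an engineer would, in place of code of your own. Each camera call takes 0.05 s, during which the arm holds its last target.

## Working session

There is one attempt and no reset: what is moved stays moved. The work goes in short steps, Python scripts to look and compute and a shell command to move; the robot and the scene stay as the last step left them, time stands still between calls to the robot, and variables do not carry over. Pictures are saved under pics/ and viewed, and the job is handed in when it is done.

```bash
ls; mkdir -p pics; python3 - <<'E'
from plant import *
import cv2
o=get_obs();print({k:o[k] for k in o})
for n in("top","side"):
    p,d=get_image(n);cv2.imwrite(f"pics/{n}0.png",p[:,:,::-1]);c=get_calibration(n);print(n,c)
E
```

```text
pics
{'time_s': 0.0, 'joints': array([ 1.00964419e+00,  1.81573805e-01,  1.60799543e+00,  1.45174669e-05,
        1.35381694e+00, -2.06307789e-01]), 'qd': array([-0.00029604,  0.00163276, -0.00064593,  0.00167402, -0.00079661,
        0.00158211]), 'joint_efforts': array([-3.11750264e-04, -4.44854236e+01, -3.51347852e+01, -2.28974686e-04,
        8.62399262e-03,  8.33200772e-06]), 'eef_pos': array([0.19946317, 0.53870538, 0.23037182]), 'eef_rot': array([-0.69541998,  0.69659221, -0.12504235,  0.12455826]), 'force': array([ 0.16505226, -0.28455282, -0.25744829]), 'wrist_torque': array([-0.01440324, -0.05423683,  0.03220696]), 'width': 0.08557191436038443}
top {'K': array([[470.30539943,   0.        , 276.05917329],
       [  0.        , 470.30539943, 204.11644745],
       [  0.        ,   0.        ,   1.        ]]), 'R': array([[-0.02121524, -0.99977273,  0.00209831],
       [-0.98592234,  0.02057308, -0.16593339],
       [ 0.16585251, -0.00558909, -0.98613473]]), 't': array([0.004466  , 0.60457674, 1.13409504])}
side {'K': array([[414.33476871,   0.        , 276.80994974],
       [  0.        , 414.33476871, 208.58444933],
       [  0.        ,   0.        ,   1.        ]]), 'R': array([[ 0.96591547, -0.25881864, -0.00449674],
       [-0.1823675 , -0.6680647 , -0.72140949],
       [ 0.18371011,  0.69764064, -0.69249414]]), 't': array([-0.59310284,  0.13705036,  0.92407234])}
```

View pics/top0.png

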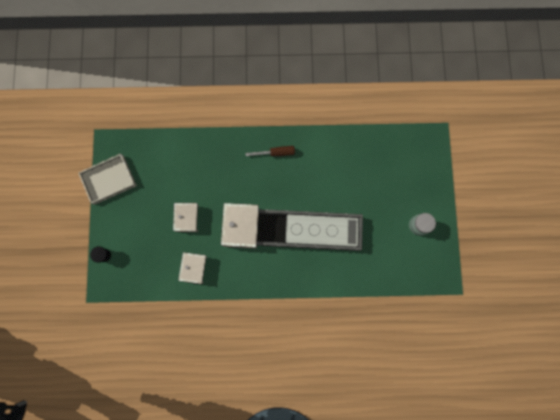

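View pics/side0.png

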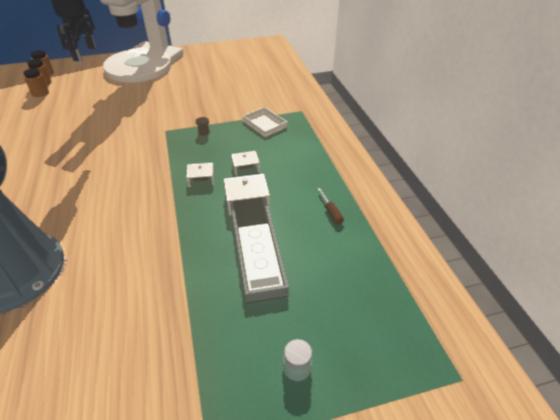

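```bash
cat > h.py <<'E'
from plant import *
import numpy as np,cv2
def world(n,u,v,d):
    c=get_calibration(n);K=c["K"];x=np.array([(u-K[0,2])/K[0,0]*d,(v-K[1,2])/K[1,1]*d,d])
    return c["R"].T@(x-c["t"])
def cloud(n,d):
    c=get_calibration(n);K=c["K"];v,u=np.mgrid[:420,:560]
    X=np.stack([(u-K[0,2])/K[0,0]*d,(v-K[1,2])/K[1,1]*d,d],-1)-c["t"]
    return X@c["R"]
def pix(n,X):
    c=get_calibration(n);x=c["K"]@(c["R"]@np.array(X)+c["t"]);return x[:2]/x[2]
def toolaxes():
    w,x,y,z=get_obs()["eef_rot"]
    from scipy.spatial.transform import Rotation as R
    return R.from_quat([x,y,z,w]).as_matrix()
E
python3 - <<'E'
from h import *
print(toolaxes())
p,d=get_image("top");P=cloud("top",d)
for l in["tray","cover","plate1","loupe","jar","driver","parts_tray"]:
    for r in regions_of(l,"top")[:3]:
        m=r["region"]&(d>0);Q=P[m]
        print(l,round(r["confidence"],2),np.round(r["location"]),m.sum(),np.median(Q,0).round(3),np.percentile(Q[:,2],[5,95]).round(3))
        if l in("plate1","tray","cover"):
            print(cv2.minAreaRect(Q[:,:2].astype(np.float32)*1000))
E
```

```text
[[ 9.37725074e-01 -8.17386620e-04  3.47377343e-01]
 [-3.47378175e-01 -1.34213543e-03  9.37724161e-01]
 [-3.00255743e-04 -9.99998765e-01 -1.54249632e-03]]
tray 0.97 [283. 228.] 1849 [ 0.547 -0.023  0.011] [0.002 0.036]
((543.181884765625, -94.457275390625), (274.9568176269531, 96.24274444580078), 85.71800994873047)
cover 0.85 [241. 228.] 1469 [0.551 0.083 0.052] [0.046 0.056]
((557.2196655273438, 86.95767974853516), (92.76447296142578, 113.66905975341797), 85.86146545410156)
cover 0.85 [186. 217.] 623 [0.576 0.223 0.035] [0.029 0.039]
((579.0621948242188, 228.2952423095703), (68.19068145751953, 68.34221649169922), 89.42217254638672)
cover 0.83 [192. 265.] 628 [0.45  0.204 0.035] [0.031 0.039]
((450.3537902832031, 204.27450561523438), (56.385704040527344, 69.51335906982422), 81.64995574951172)
plate1 0.97 [320. 231.] 1931 [ 0.537 -0.125  0.029] [0.025 0.033]
((538.7040405273438, -123.88957214355469), (178.51332092285156, 73.75541687011719), 87.63639068603516)
loupe 0.49 [103. 255.] 262 [0.487 0.431 0.045] [0.011 0.049]
jar 0.82 [424. 223.] 457 [ 0.547 -0.371  0.057] [0.009 0.062]
driver 0.63 [281. 151.] 291 [ 0.749 -0.022  0.021] [0.012 0.027]
parts_tray 0.65 [107. 181.] 1653 [0.689 0.435 0.004] [-0.001  0.022]
```

The top view shows the stack's strip at about (352,231). The tray runs left to the large cover at (241,226), and the two smaller covers at (186,217) and (192,267) are decoys. The tray's +x is roughly world +y. Next I'll measure its axis more exactly.

```bash
python3 - <<'E'
from h import *
def plane(n,uv,z):
    c=get_calibration(n);K=c["K"];o=-c["R"].T@c["t"];out=[]
    for u,v in uv:
        r=c["R"].T@np.array([(u-K[0,2])/K[0,0],(v-K[1,2])/K[1,1],1]);out.append((o+r*(z-o[2])/r[2])[:2])
    return np.array(out)
for n in("top","side"):
    p,d=get_image(n);P=cloud(n,d)
    for l,z in(("plate1",.03),("cover",.052)):
        r=regions_of(l,n)[0];m=r["region"].astype(np.uint8)
        c=max(cv2.findContours(m,cv2.RETR_EXTERNAL,cv2.CHAIN_APPROX_NONE)[0],key=len)[:,0]
        R=cv2.minAreaRect((plane(n,c,z)*1000).astype(np.float32));print(n,l,R, np.round(np.median(P[m>0],0),3))
    cv2.imwrite(f"pics/crop_{n}.png",cv2.resize(p[170:290,200:380] if n=="top" else p[160:310,180:330],None,fx=4,fy=4,interpolation=cv2.INTER_CUBIC)[:600,:,::-1])
E
```

```text
top plate1 ((537.457275390625, -123.38880157470703), (178.7651824951172, 72.19942474365234), 86.63314056396484) [ 0.537 -0.123  0.029]
top cover ((551.1928100585938, 83.02996063232422), (84.92504119873047, 105.47429656982422), 88.79354858398438) [0.551 0.083 0.051]
side plate1 ((538.61474609375, -124.27664184570312), (184.33096313476562, 71.97024536132812), 85.62763214111328) [ 0.538 -0.134  0.029]
side cover ((574.3104858398438, 186.82696533203125), (83.5273666381836, 70.60749816894531), 83.80299377441406) [0.58  0.216 0.033]
```

View pics/crop_top.png

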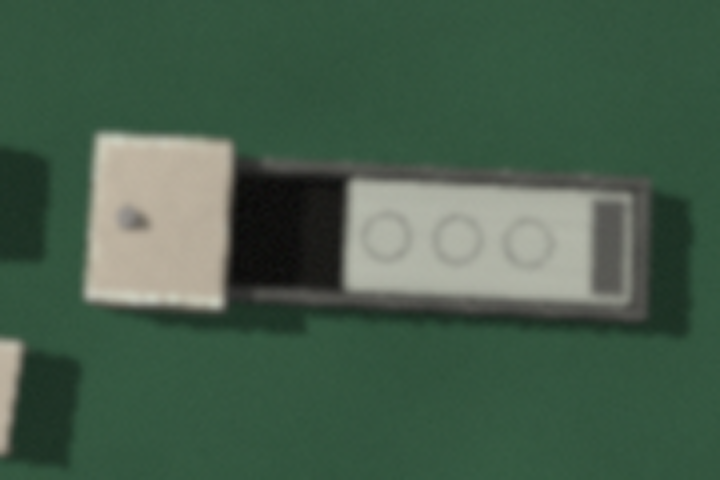

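View pics/crop_side.png

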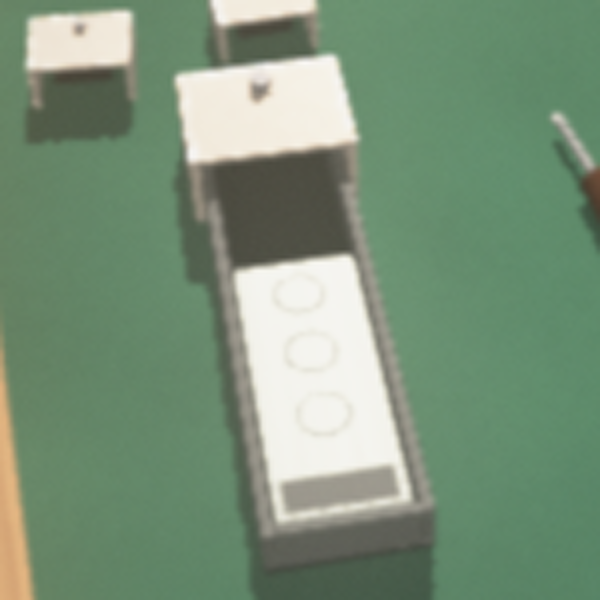

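```bash
R='{"turn":[0,0,0],"offset":[1.86,0,-1.81],"gripper":0}'; python3 -m inch '[{"turn":[0,0,0],"offset":[1.86,0,-1.81],"gripper":0},{"turn":[0,0,0],"offset":[1.86,0,-1.81],"gripper":0},{"turn":[0,0,0],"offset":[1.86,0,-1.81],"gripper":0},{"turn":[0,0,0],"offset":[1.86,0,-1.81],"gripper":0},{"turn":[0,0,0],"offset":[1.86,0,-1.81],"gripper":0},{"turn":[0,0,0],"offset":[1.86,0,-1.81],"gripper":0},{"turn":[0,0,0],"offset":[1.86,0,-1.81],"gripper":0},{"turn":[0,0,0],"offset":[1.86,0,-1.81],"gripper":0},{"turn":[0,0,0],"offset":[1.86,0,-1.81],"gripper":0},{"turn":[0,0,0],"offset":[1.86,0,-1.81],"gripper":0},{"turn":[0,0,0],"offset":[1.86,0,-1.81],"gripper":0},{"turn":[0,0,0],"offset":[1.86,0,-1.81],"gripper":0},{"turn":[0,0,0],"offset":[1.86,0,-1.81],"gripper":0},{"turn":[0,0,0],"offset":[1.86,0,-1.81],"gripper":0},{"turn":[0,0,0],"offset":[1.86,0,-1.81],"gripper":0}]'
```

```text
time_s: 2.05
eef_pos: [0.3674, 0.1865, 0.2315]
eef_rot: [0.696, -0.696, 0.124, -0.125]
force: [0.6, -0.0, 0.9]
width: -0.0002
```

```bash
python3 -m inch '[{"turn":[0,0,0],"offset":[1.86,0,-1.81],"gripper":0},{"turn":[0,0,0],"offset":[1.86,0,-1.81],"gripper":0},{"turn":[0,0,0],"offset":[1.86,0,-1.81],"gripper":0},{"turn":[0,0,0],"offset":[1.86,0,-1.81],"gripper":0},{"turn":[0,0,0],"offset":[1.86,0,-1.81],"gripper":0},{"turn":[0,0,0],"offset":[1.86,0,-1.81],"gripper":0},{"turn":[0,0,0],"offset":[1.86,0,-1.81],"gripper":0},{"turn":[0,0,0],"offset":[1.86,0,-1.81],"gripper":0},{"turn":[0,0,0],"offset":[1.86,0,-1.81],"gripper":0},{"turn":[0,0,0],"offset":[1.86,0,-1.81],"gripper":0},{"turn":[0,0,0],"offset":[1.86,0,-1.81],"gripper":0},{"turn":[0,0,0],"offset":[1.86,0,-1.81],"gripper":0},{"turn":[0,0,0],"offset":[1.86,0,-1.81],"gripper":0},{"turn":[0,0,0],"offset":[1.86,0,-1.81],"gripper":0},{"turn":[0,0,0],"offset":[1.86,0,-1.81],"gripper":0}]'
```

```text
time_s: 3.3
eef_pos: [0.5348, -0.1651, 0.2313]
eef_rot: [-0.696, 0.696, -0.125, 0.125]
force: [0.0, -0.0, -0.1]
width: -0.0
```

```bash
python3 -m inch '[{"turn":[0,6,0],"offset":[0,0,0],"gripper":0},{"turn":[0,6,0],"offset":[0,0,0],"gripper":0},{"turn":[0,6,0],"offset":[0,0,0],"gripper":0},{"turn":[0,6,0],"offset":[0,0,0],"gripper":0},{"turn":[0,6,0],"offset":[0,0,0],"gripper":0},{"turn":[0,6,0],"offset":[0,0,0],"gripper":0},{"turn":[0,6,0],"offset":[0,0,0],"gripper":0},{"turn":[0,6,0],"offset":[0,0,0],"gripper":0},{"turn":[0,6,0],"offset":[0,0,0],"gripper":0},{"turn":[0,6,0],"offset":[0,0,0],"gripper":0},{"turn":[0,6,0],"offset":[0,0,0],"gripper":0},{"turn":[0,6,0],"offset":[0,0,0],"gripper":0},{"turn":[0,1.5,0],"offset":[0,0,0],"gripper":0},{"turn":[0,0,0],"offset":[0,0,0],"gripper":0}]'
python3 - <<'E'
from h import *
A=toolaxes();print(A.round(4));o=get_obs();print(o["eef_pos"],o["joints"],o["width"],o["force"])
print(np.degrees(np.arctan2(A[1,0],A[0,0])))
D=np.array([.5354,-.164,.05])-o["eef_pos"];print("tool delta cm",A.T@D*100)
E
```

```text
time_s: 4.47
eef_pos: [0.5344, -0.1638, 0.2313]
eef_rot: [-0.483, 0.483, -0.517, 0.517]
force: [0.4, 0.0, 0.3]
width: 0.0003
[[-6.770e-02  1.000e-04  9.977e-01]
 [-9.977e-01 -0.000e+00 -6.770e-02]
 [ 0.000e+00 -1.000e+00  1.000e-04]]
[ 0.5343752  -0.16382497  0.23134485] [-5.09840116e-01  1.45001668e-01  1.64794304e+00  1.64448787e-05
  1.34855020e+00 -4.42099010e-01] 0.00025154972947055373 [0.42447277 0.04983722 0.30667152]
-93.88148722249761
tool delta cm [1.00299198e-02 1.81344948e+01 1.01703008e-01]
```

```bash
python3 -m inch '[{"turn":[0,0,0],"offset":[0,1.9,0.05],"gripper":0},{"turn":[0,0,0],"offset":[0,1.9,0.05],"gripper":0},{"turn":[0,0,0],"offset":[0,1.9,0],"gripper":0},{"turn":[0,0,0],"offset":[0,1.9,0],"gripper":0},{"turn":[0,0,0],"offset":[0,1.9,0],"gripper":0},{"turn":[0,0,0],"offset":[0,1.9,0],"gripper":0},{"turn":[0,0,0],"offset":[0,1.9,0],"gripper":0},{"turn":[0,0,0],"offset":[0,1.9,0],"gripper":0},{"turn":[0,0,0],"offset":[0,1.9,0],"gripper":0},{"turn":[0,0,0],"offset":[0,1.2,0],"gripper":0},{"turn":[0,0,0],"offset":[0,0.5,0],"gripper":0},{"turn":[0,0,0],"offset":[0,0,0],"gripper":0},{"turn":[0,0,0],"offset":[0,0,0],"gripper":0}]'; python3 - <<'E'
from h import *
for n in("top","side"):
    p,d=get_image(n)
    cv2.imwrite(f"pics/b_{n}.png",cv2.resize(p[170:290,200:380] if n=="top" else p[160:310,180:330],None,fx=4,fy=4,interpolation=cv2.INTER_CUBIC)[:600,:,::-1])
print(get_obs()["force"],get_obs()["eef_pos"])
E
```

```text
time_s: 5.55
eef_pos: [0.5358, -0.1641, 0.0438]
eef_rot: [-0.483, 0.483, -0.516, 0.517]
force: [0.0, 0.0, 1.2]
width: 0.0001
[ 0.63762904 -0.66477678  0.02995698] [ 0.53632729 -0.16439801  0.04457343]
```

View pics/b_top.png

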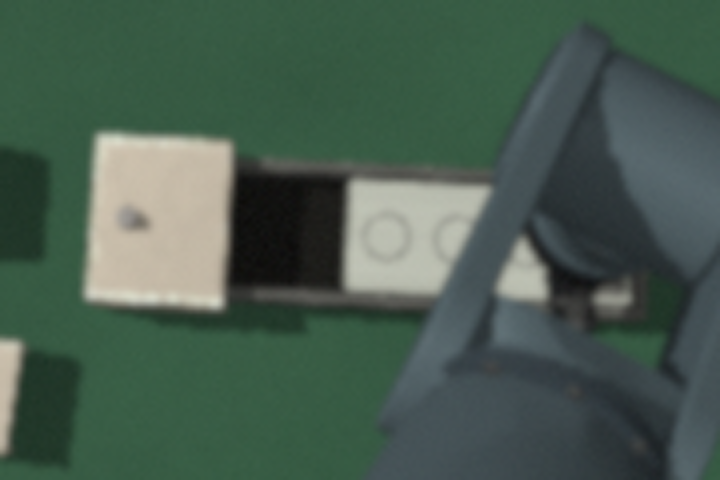

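View pics/b_side.png

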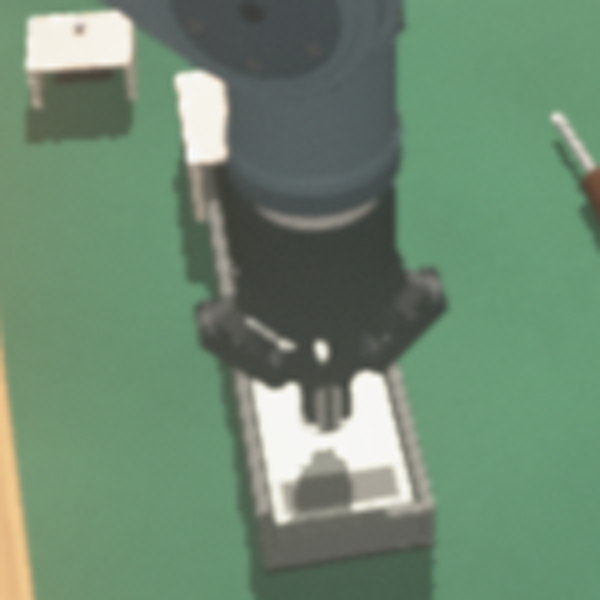

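The fingertips are centred on the plate, just ahead of the rear strip (side crop (325,420)). Now a slow touchdown.

```bash
python3 -m inch '[{"turn":[0,0,0],"offset":[0,0.2,0],"gripper":0},{"turn":[0,0,0],"offset":[0,0.2,0],"gripper":0},{"turn":[0,0,0],"offset":[0,0.2,0],"gripper":0},{"turn":[0,0,0],"offset":[0,0.2,0],"gripper":0},{"turn":[0,0,0],"offset":[0,0.1,0],"gripper":0},{"turn":[0,0,0],"offset":[0,0.1,0],"gripper":0},{"turn":[0,0,0],"offset":[0,0.1,0],"gripper":0},{"turn":[0,0,0],"offset":[0,0,0],"gripper":0}]'; for i in 1 2 3 4 5; do python3 -m inch '[{"turn":[0,0,0],"offset":[0,0.05,0],"gripper":0}]'|egrep 'pos|force' ; done
```

```text
time_s: 6.32
eef_pos: [0.5352, -0.1638, 0.032]
eef_rot: [0.483, -0.483, 0.517, -0.516]
force: [0.8, 0.9, 0.4]
width: -0.0004
eef_pos: [0.5354, -0.1639, 0.0318]
force: [-0.5, -0.3, -0.4]
eef_pos: [0.5354, -0.1639, 0.0313]
force: [-0.0, -0.2, -0.4]
eef_pos: [0.5354, -0.1639, 0.0308]
force: [-0.1, 0.2, -0.1]
eef_pos: [0.5354, -0.1639, 0.0303]
force: [0.5, 0.6, -0.1]
eef_pos: [0.5354, -0.1639, 0.0301]
force: [-1.6, 0.8, 7.8]
```

```bash
for i in 1 2 ; do python3 -m inch '[{"turn":[0,0,0],"offset":[0,0,0],"gripper":0}]'|egrep 'pos|force' ; done;  for i in 1 2 3; do python3 -m inch '[{"turn":[0,0,0],"offset":[0,0.02,0],"gripper":0}]'|egrep 'pos|force' ; done
```

```text
eef_pos: [0.5355, -0.1639, 0.0301]
force: [-0.7, 0.8, 2.8]
eef_pos: [0.5354, -0.1639, 0.0301]
force: [-1.5, 0.9, 3.8]
eef_pos: [0.5354, -0.1639, 0.0301]
force: [-2.3, 1.2, 8.1]
eef_pos: [0.5355, -0.1639, 0.03]
force: [-3.7, 2.4, 9.4]
eef_pos: [0.5355, -0.1639, 0.03]
force: [-3.2, 1.7, 10.0]
```

```bash
python3 -m inch '[{"turn":[0,0,0],"offset":[-0.1,0,0],"gripper":0},{"turn":[0,0,0],"offset":[-0.1,0,0],"gripper":0},{"turn":[0,0,0],"offset":[-0.1,0,0],"gripper":0},{"turn":[0,0,0],"offset":[-0.1,0,0],"gripper":0},{"turn":[0,0,0],"offset":[-0.1,0,0],"gripper":0}]'; python3 -m inch '[{"turn":[0,0,0],"offset":[-0.1,0,0],"gripper":0},{"turn":[0,0,0],"offset":[-0.1,0,0],"gripper":0},{"turn":[0,0,0],"offset":[-0.1,0,0],"gripper":0},{"turn":[0,0,0],"offset":[-0.1,0,0],"gripper":0},{"turn":[0,0,0],"offset":[-0.1,0,0],"gripper":0}]'
```

```text
time_s: 7.57
eef_pos: [0.5367, -0.1599, 0.0301]
eef_rot: [-0.483, 0.483, -0.515, 0.517]
force: [-0.2, -2.2, 5.0]
width: 0.0
time_s: 7.98
eef_pos: [0.5371, -0.1549, 0.0301]
eef_rot: [-0.483, 0.483, -0.515, 0.517]
force: [-0.6, -2.9, 5.4]
width: 0.0005
```

```bash
python3 -m inch '[{"turn":[0,0,0],"offset":[-0.1,0.02,0],"gripper":0},{"turn":[0,0,0],"offset":[-0.15,0,0],"gripper":0},{"turn":[0,0,0],"offset":[-0.15,0,0],"gripper":0},{"turn":[0,0,0],"offset":[-0.2,0,0],"gripper":0},{"turn":[0,0,0],"offset":[-0.2,0,0],"gripper":0},{"turn":[0,0,0],"offset":[-0.2,0,0],"gripper":0}]';  python3 -m inch '[{"turn":[0,0,0],"offset":[-0.2,0,0],"gripper":0},{"turn":[0,0,0],"offset":[-0.2,0,0],"gripper":0},{"turn":[0,0,0],"offset":[-0.2,0,0],"gripper":0},{"turn":[0,0,0],"offset":[-0.2,0,0],"gripper":0},{"turn":[0,0,0],"offset":[-0.2,0,0],"gripper":0},{"turn":[0,0,0],"offset":[0,0,0],"gripper":0}]'; python3 - <<'E'
from h import *
for n in("top","side"):
    p,d=get_image(n)
    cv2.imwrite(f"pics/c_{n}.png",cv2.resize(p[170:290,200:380] if n=="top" else p[160:310,180:330],None,fx=4,fy=4,interpolation=cv2.INTER_CUBIC)[:600,:,::-1])
print(get_obs()["force"],get_obs()["eef_pos"])
E
```

```text
time_s: 8.48
eef_pos: [0.538, -0.145, 0.0301]
eef_rot: [-0.483, 0.483, -0.515, 0.518]
force: [0.9, -3.2, 6.4]
width: -0.0
time_s: 8.98
eef_pos: [0.5386, -0.1347, 0.0301]
eef_rot: [-0.483, 0.483, -0.515, 0.517]
force: [0.8, -0.5, 6.6]
width: 0.0002
[-0.41994019 -1.09583745  5.91587473] [ 0.5386309  -0.13463087  0.03007299]
```

View pics/c_top.png

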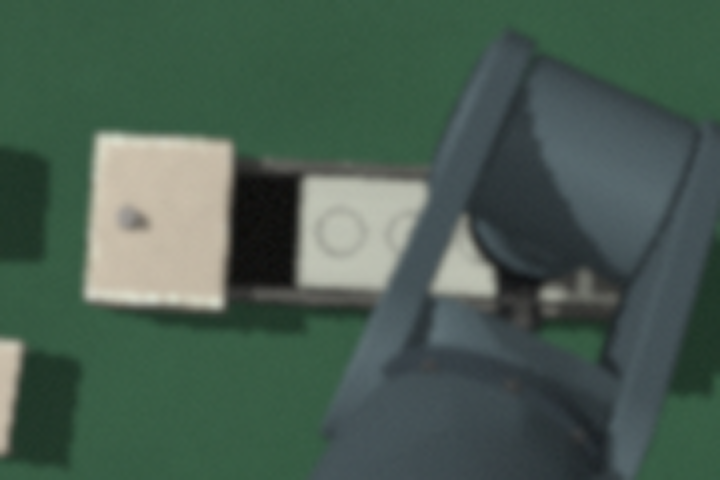

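View pics/c_side.png

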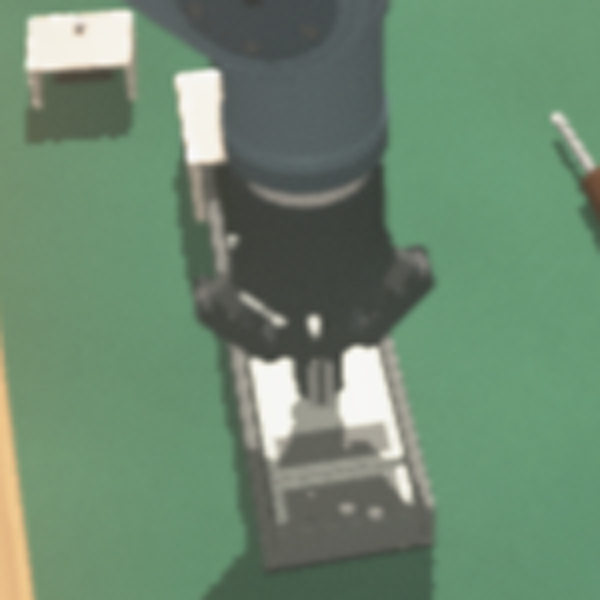

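```bash
cat > look.py <<'E'
from h import *
import sys
for n in("top","side"):
    p,d=get_image(n)
    cv2.imwrite(f"pics/{sys.argv[1]}_{n}.png",cv2.resize(p[170:290,200:380] if n=="top" else p[160:310,180:330],None,fx=4,fy=4,interpolation=cv2.INTER_CUBIC)[:600,:,::-1])
o=get_obs();print(o["time_s"],o["force"],o["eef_pos"])
E
python3 -m inch '[{"turn":[0,0,0],"offset":[0,-0.1,0],"gripper":0},{"turn":[0,0,0],"offset":[0,-0.3,0],"gripper":0},{"turn":[0,0,0],"offset":[0,-1,0],"gripper":0},{"turn":[0,0,0],"offset":[0,-2,0],"gripper":0},{"turn":[0,0,0],"offset":[0,-2,0],"gripper":0},{"turn":[0,0,0],"offset":[2,-2,0],"gripper":0},{"turn":[0,0,0],"offset":[3,-1,0],"gripper":0},{"turn":[0,0,0],"offset":[3,0,0],"gripper":0},{"turn":[0,0,0],"offset":[3,0,0],"gripper":0},{"turn":[0,0,0],"offset":[3,0,0],"gripper":0},{"turn":[0,0,0],"offset":[3,0,0],"gripper":0},{"turn":[0,0,0],"offset":[0,0,0],"gripper":0}]'; python3 look.py d
```

```text
time_s: 10.08
eef_pos: [0.5256, -0.3091, 0.1141]
eef_rot: [-0.482, 0.482, -0.516, 0.519]
force: [0.4, -0.4, 1.0]
width: -0.0
10.1833 [-0.67780697  0.49803516  0.62003014] [ 0.52558429 -0.30455258  0.11325602]
```

View pics/d_top.png

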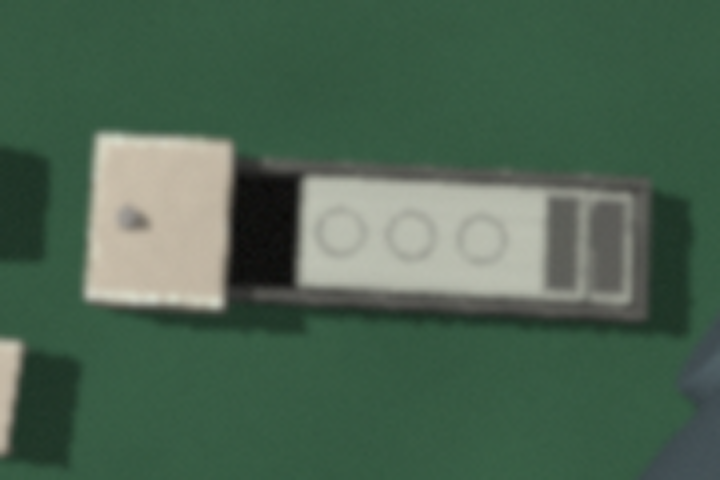

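View pics/d_side.png

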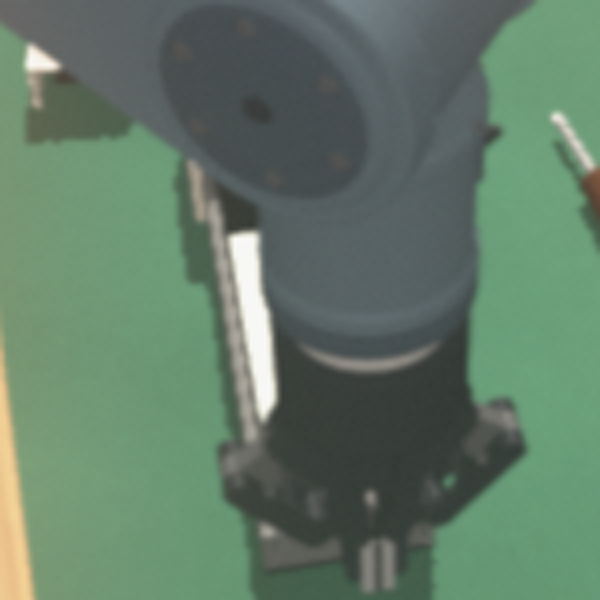

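```bash
cat > prof.py <<'E'
from h import *
import sys
# profile along tray axis, world plane at heights, for several lateral offsets
def run(z,s0=-110,s1=120,lat=(-28,-26,-24,24,26,28)):
    p,d=get_image("top");g=p.mean(2).astype(np.float32)
    dv=np.array([.0663,.9978]);nv=np.array([-.9978,.0663])
    S=np.arange(s0,s1,1.0);acc=[]
    for l in lat:
        uv=np.array([pix("top",[*(np.array([.538,-.124])+dv*s/1e3+nv*l/1e3),z]) for s in S],np.float32)
        acc.append(cv2.remap(g,uv[:,0],uv[:,1],cv2.INTER_CUBIC)[:,0] if False else cv2.remap(g,uv[:,:1],uv[:,1:],cv2.INTER_CUBIC)[:,0])
    return S,np.mean(acc,0)
if __name__=="__main__":
    z=float(sys.argv[1]);S,a=run(z,lat=(-15,-8,0,8,15))
    S2,b=run(z,lat=(-32,-31,31,32))
    for i in range(0,len(S),2): 
        if S[i]<int(sys.argv[2]): print(int(S[i]),int(a[i]),int(b[i]),end=" | ")
    print()
E
python3 prof.py 0.03 -30;python3 prof.py 0.03 110|tr '|' '\n'|tail -40 |tr '\n' '|'
```

```text
-110 41 40 | -108 41 40 | -106 41 41 | -104 44 44 | -102 54 54 | -100 67 68 | -98 79 80 | -96 83 87 | -94 83 87 | -92 90 92 | -90 109 110 | -88 125 130 | -86 124 139 | -84 111 140 | -82 97 138 | -80 91 135 | -78 90 133 | -76 91 132 | -74 90 131 | -72 90 132 | -70 91 133 | -68 93 134 | -66 97 135 | -64 106 133 | -62 120 131 | -60 133 134 | -58 135 139 | -56 126 139 | -54 110 135 | -52 97 131 | -50 91 131 | -48 91 131 | -46 91 131 | -44 91 132 | -42 91 133 | -40 94 133 | -38 103 136 | -36 123 142 | -34 149 152 | -32 168 159 | 
 32 181 162 | 34 178 163 | 36 175 163 | 38 172 163 | 40 171 163 | 42 172 162 | 44 174 163 | 46 175 164 | 48 176 165 | 50 176 165 | 52 176 165 | 54 176 165 | 56 176 166 | 58 175 166 | 60 174 166 | 62 172 165 | 64 173 164 | 66 176 163 | 68 179 163 | 70 182 163 | 72 183 163 | 74 183 163 | 76 182 161 | 78 180 160 | 80 178 161 | 82 175 161 | 84 175 162 | 86 176 162 | 88 177 162 | 90 178 162 | 92 178 162 | 94 177 162 | 96 177 161 | 98 177 162 | 100 176 162 | 102 175 163 | 104 174 164 | 106 172 165 | 108 172 165 | |
```

```bash
cat > to.py <<'E'
from h import *
import sys
s,z=float(sys.argv[1]),float(sys.argv[2])
T=np.array([.538+.0663*s/1e3,-.124+.9978*s/1e3,z]);o=get_obs();A=toolaxes()
print("cm",(A.T@(T-o["eef_pos"])*100).round(2),"yaw",np.degrees(np.arctan2(A[1,0],A[0,0])).round(2))
E
python3 to.py -75 0.04
```

```text
cm [-10.36   7.3    0.02] yaw -93.75
```

```bash
python3 -m inch '[{"turn":[0,0,0],"offset":[-2,0,0],"gripper":0},{"turn":[0,0,0],"offset":[-2,0,0],"gripper":0},{"turn":[0,0,0],"offset":[-2,0,0],"gripper":0},{"turn":[0,0,0],"offset":[-2,1,0],"gripper":0},{"turn":[0,0,0],"offset":[-1.6,1,0],"gripper":0},{"turn":[0,0,0],"offset":[-0.8,1.5,0],"gripper":0},{"turn":[0,0,0],"offset":[0,1.5,0],"gripper":0},{"turn":[0,0,0],"offset":[0,1,0],"gripper":0},{"turn":[0,0,0],"offset":[0,0.9,0],"gripper":0},{"turn":[0,0,0],"offset":[0,0,0],"gripper":0},{"turn":[0,0,0],"offset":[0,0,0],"gripper":0},{"turn":[0,0,0],"offset":[0,0,0],"gripper":0}]'; python3 look.py e;python3 to.py -75 0.027
```

```text
time_s: 11.38
eef_pos: [0.5334, -0.2003, 0.0446]
eef_rot: [-0.483, 0.483, -0.516, 0.517]
force: [-0.2, -0.7, -0.4]
width: -0.0002
11.4833 [-0.3253658   0.13831443 -0.7940515 ] [ 0.53356585 -0.20045652  0.04487017]
cm [-0.16  1.79 -0.07] yaw -93.85
```

View pics/e_side.png

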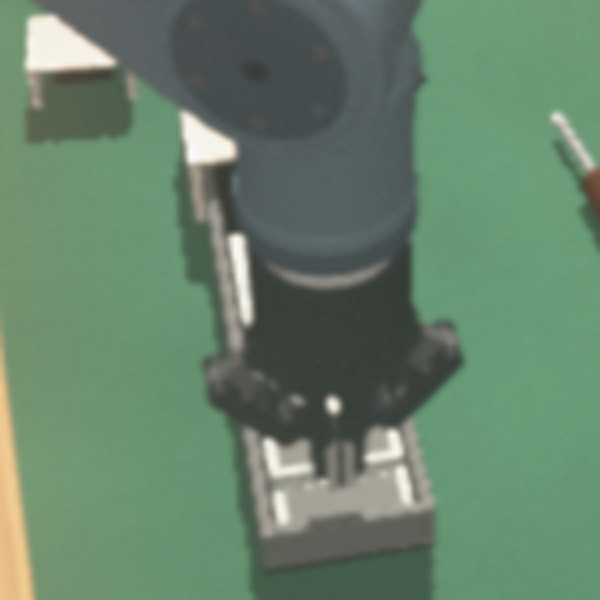

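View pics/e_top.png

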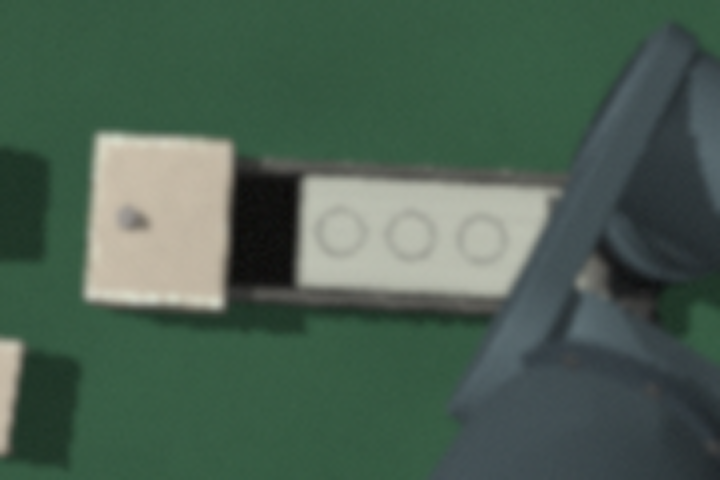

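```bash
python3 -m inch '[{"turn":[0,0,0],"offset":[-0.15,0.2,-0.05],"gripper":0},{"turn":[0,0,0],"offset":[0,0.2,0],"gripper":0},{"turn":[0,0,0],"offset":[0,0.2,0],"gripper":0},{"turn":[0,0,0],"offset":[0,0.2,0],"gripper":0},{"turn":[0,0,0],"offset":[0,0.2,0],"gripper":0},{"turn":[0,0,0],"offset":[0,0.2,0],"gripper":0},{"turn":[0,0,0],"offset":[0,0.1,0],"gripper":0},{"turn":[0,0,0],"offset":[0,0.1,0],"gripper":0},{"turn":[0,0,0],"offset":[0,0,0],"gripper":0}]';python3 -m inch '[{"turn":[0,0,0],"offset":[0,0.05,0],"gripper":0},{"turn":[0,0,0],"offset":[0,0.05,0],"gripper":0},{"turn":[0,0,0],"offset":[0,0.05,0],"gripper":0},{"turn":[0,0,0],"offset":[0,0.05,0],"gripper":0},{"turn":[0,0,0],"offset":[0,0.05,0],"gripper":0},{"turn":[0,0,0],"offset":[0,0.05,0],"gripper":0}]'; python3 to.py -75 0.024
```

```text
time_s: 12.23
eef_pos: [0.5324, -0.1982, 0.0297]
eef_rot: [0.483, -0.483, 0.517, -0.516]
force: [-0.5, 0.0, 0.3]
width: -0.0001
time_s: 12.73
eef_pos: [0.5326, -0.1983, 0.027]
eef_rot: [-0.483, 0.483, -0.516, 0.516]
force: [0.6, 0.1, 0.1]
width: -0.0002
cm [0.05 0.3  0.05] yaw -93.83
```

```bash
python3 -m inch '[{"turn":[0,0,0],"offset":[0,0.05,0],"gripper":0},{"turn":[0,0,0],"offset":[0,0.05,0],"gripper":0},{"turn":[0,0,0],"offset":[0,0.05,0],"gripper":0},{"turn":[0,0,0],"offset":[0,0.05,0],"gripper":0}]';  for i in 1 2 3 4 5; do python3 -m inch '[{"turn":[0,0,0],"offset":[0,0.04,0],"gripper":0}]'|egrep 'pos|force' ; done
```

```text
time_s: 13.07
eef_pos: [0.5326, -0.1983, 0.025]
eef_rot: [-0.483, 0.483, -0.516, 0.516]
force: [0.4, -0.1, 0.7]
width: 0.0002
eef_pos: [0.5325, -0.1983, 0.0245]
force: [0.3, 0.0, -0.3]
eef_pos: [0.5326, -0.1983, 0.0241]
force: [-0.6, 0.3, -0.5]
eef_pos: [0.5326, -0.1983, 0.024]
force: [-3.4, 1.7, 7.3]
eef_pos: [0.5327, -0.1983, 0.0241]
force: [-2.6, 1.3, 9.2]
eef_pos: [0.5328, -0.1984, 0.024]
force: [-4.1, 2.4, 12.4]
```

```bash
python3 -m inch '[{"turn":[0,0,0],"offset":[-0.1,0,0],"gripper":0},{"turn":[0,0,0],"offset":[-0.1,0,0],"gripper":0},{"turn":[0,0,0],"offset":[-0.1,0,0],"gripper":0},{"turn":[0,0,0],"offset":[-0.1,0,0],"gripper":0},{"turn":[0,0,0],"offset":[-0.1,0,0],"gripper":0},{"turn":[0,0,0],"offset":[-0.1,0,0],"gripper":0}]'; python3 -m inch '[{"turn":[0,0,0],"offset":[-0.15,0,0],"gripper":0},{"turn":[0,0,0],"offset":[-0.15,0,0],"gripper":0},{"turn":[0,0,0],"offset":[-0.15,0,0],"gripper":0},{"turn":[0,0,0],"offset":[-0.15,0,0],"gripper":0},{"turn":[0,0,0],"offset":[-0.15,0,0],"gripper":0},{"turn":[0,0,0],"offset":[-0.15,0,0],"gripper":0}]'
```

```text
time_s: 13.98
eef_pos: [0.534, -0.1935, 0.0241]
eef_rot: [-0.483, 0.483, -0.515, 0.518]
force: [-0.8, -3.8, 5.2]
width: -0.0
time_s: 14.48
eef_pos: [0.5347, -0.1845, 0.0241]
eef_rot: [-0.483, 0.483, -0.515, 0.518]
force: [0.5, -4.0, 5.6]
width: -0.0001
```

```bash
python3 -m inch '[{"turn":[0,0,0],"offset":[-0.15,0.03,0],"gripper":0},{"turn":[0,0,0],"offset":[-0.2,0,0],"gripper":0},{"turn":[0,0,0],"offset":[-0.2,0,0],"gripper":0},{"turn":[0,0,0],"offset":[-0.2,0,0],"gripper":0},{"turn":[0,0,0],"offset":[-0.2,0,0],"gripper":0},{"turn":[0,0,0],"offset":[-0.2,0,0],"gripper":0}]'; python3 -m inch '[{"turn":[0,0,0],"offset":[-0.2,0,0],"gripper":0},{"turn":[0,0,0],"offset":[-0.2,0,0],"gripper":0},{"turn":[0,0,0],"offset":[-0.2,0,0],"gripper":0},{"turn":[0,0,0],"offset":[-0.15,0,0],"gripper":0},{"turn":[0,0,0],"offset":[-0.1,0,0],"gripper":0},{"turn":[0,0,0],"offset":[-0.05,0,0],"gripper":0},{"turn":[0,0,0],"offset":[0,0,0],"gripper":0}]'; python3 look.py f;python3 to.py -40 0.024
```

```text
time_s: 14.98
eef_pos: [0.5357, -0.1732, 0.0241]
eef_rot: [-0.483, 0.483, -0.515, 0.518]
force: [-1.2, -3.6, 7.0]
width: 0.0
time_s: 15.57
eef_pos: [0.5363, -0.1641, 0.0241]
eef_rot: [-0.483, 0.483, -0.515, 0.518]
force: [-0.3, -2.5, 6.7]
width: 0.0
15.6667 [ 0.39980524 -2.61908435  6.64407037] [ 0.53634048 -0.16408799  0.02406534]
cm [-0.01  0.01 -0.1 ] yaw -93.83
```

View pics/f_top.png

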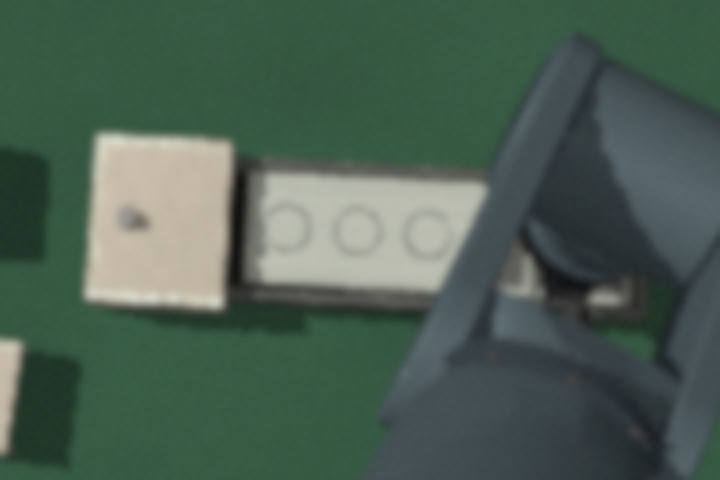

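```bash
python3 -m inch '[{"turn":[0,0,0],"offset":[0,-0.1,0],"gripper":0},{"turn":[0,0,0],"offset":[0,-0.3,0],"gripper":0},{"turn":[0,0,0],"offset":[0,-1,0],"gripper":0},{"turn":[0,0,0],"offset":[0,-2,0],"gripper":0},{"turn":[0,0,0],"offset":[0,-2,0],"gripper":0},{"turn":[0,0,0],"offset":[2,-2,0],"gripper":0},{"turn":[0,0,0],"offset":[3,-1,0],"gripper":0},{"turn":[0,0,0],"offset":[3,0,0],"gripper":0},{"turn":[0,0,0],"offset":[3,0,0],"gripper":0},{"turn":[0,0,0],"offset":[2,0,0],"gripper":0},{"turn":[0,0,0],"offset":[1,0,0],"gripper":0},{"turn":[0,0,0],"offset":[0,0,0],"gripper":0}]'; python3 look.py g;python3 prof.py 0.024 0;python3 to.py -74 0.04
```

```text
time_s: 16.67
eef_pos: [0.5252, -0.3044, 0.107]
eef_rot: [-0.482, 0.482, -0.517, 0.517]
force: [-0.7, -0.4, -0.2]
width: 0.0001
16.7667 [-0.49450642  0.4164513   0.40868992] [ 0.52533484 -0.30160538  0.10649039]
-110 40 40 | -108 40 41 | -106 42 43 | -104 49 49 | -102 61 60 | -100 73 74 | -98 82 85 | -96 82 87 | -94 82 87 | -92 93 95 | -90 115 112 | -88 127 128 | -86 122 135 | -84 106 134 | -82 95 132 | -80 91 132 | -78 90 135 | -76 90 135 | -74 90 135 | -72 90 135 | -70 92 136 | -68 104 139 | -66 124 144 | -64 141 150 | -62 145 147 | -60 140 137 | -58 136 128 | -56 138 130 | -54 136 133 | -52 123 131 | -50 106 125 | -48 94 123 | -46 91 123 | -44 90 123 | -42 90 123 | -40 91 122 | -38 90 122 | -36 90 121 | -34 90 119 | -32 95 116 | -30 106 113 | -28 123 117 | -26 137 125 | -24 139 130 | -22 125 126 | -20 106 121 | -18 95 118 | -16 92 117 | -14 91 117 | -12 91 115 | -10 91 114 | -8 91 113 | -6 93 115 | -4 105 120 | -2 128 130 | 
cm [-10.32   6.65   0.08] yaw -93.76
```

View pics/g_top.png

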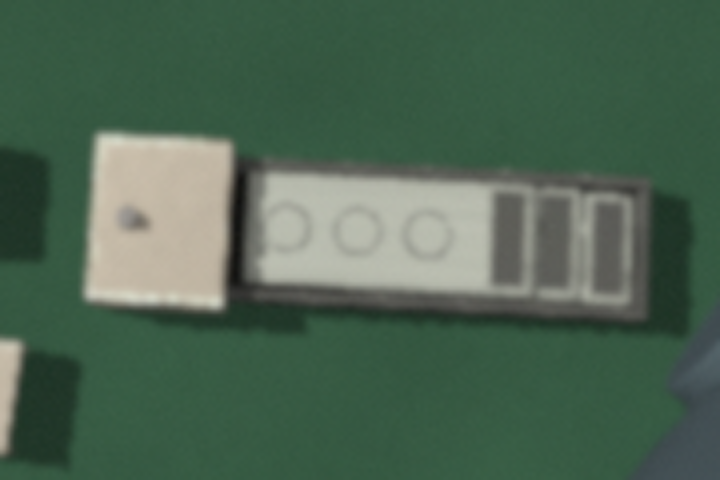

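```bash
python3 -m inch '[{"turn":[0,0,0],"offset":[-2,0,0.05],"gripper":0},{"turn":[0,0,0],"offset":[-2,0,0],"gripper":0},{"turn":[0,0,0],"offset":[-2,0,0],"gripper":0},{"turn":[0,0,0],"offset":[-2,1,0],"gripper":0},{"turn":[0,0,0],"offset":[-1.6,1,0],"gripper":0},{"turn":[0,0,0],"offset":[-0.7,1.5,0],"gripper":0},{"turn":[0,0,0],"offset":[0,1.5,0],"gripper":0},{"turn":[0,0,0],"offset":[0,1,0],"gripper":0},{"turn":[0,0,0],"offset":[0,0.5,0],"gripper":0},{"turn":[0,0,0],"offset":[0,0,0],"gripper":0},{"turn":[0,0,0],"offset":[0,0,0],"gripper":0},{"turn":[0,0,0],"offset":[0,0,0],"gripper":0}]'; python3 to.py -74 0.019
```

```text
time_s: 17.87
eef_pos: [0.5335, -0.2003, 0.0424]
eef_rot: [-0.483, 0.483, -0.516, 0.517]
force: [0.0, 0.4, -0.3]
width: 0.0002
cm [-0.25  2.34 -0.06] yaw -93.85
```

```bash
python3 -m inch '[{"turn":[0,0,0],"offset":[-0.25,0.2,-0.05],"gripper":0},{"turn":[0,0,0],"offset":[0,0.2,0],"gripper":0},{"turn":[0,0,0],"offset":[0,0.2,0],"gripper":0},{"turn":[0,0,0],"offset":[0,0.2,0],"gripper":0},{"turn":[0,0,0],"offset":[0,0.2,0],"gripper":0},{"turn":[0,0,0],"offset":[0,0.2,0],"gripper":0},{"turn":[0,0,0],"offset":[0,0.2,0],"gripper":0},{"turn":[0,0,0],"offset":[0,0.1,0],"gripper":0},{"turn":[0,0,0],"offset":[0,0,0],"gripper":0}]';python3 -m inch '[{"turn":[0,0,0],"offset":[0,0.1,0],"gripper":0},{"turn":[0,0,0],"offset":[0,0.1,0],"gripper":0},{"turn":[0,0,0],"offset":[0,0.1,0],"gripper":0},{"turn":[0,0,0],"offset":[0,0.05,0],"gripper":0},{"turn":[0,0,0],"offset":[0,0.05,0],"gripper":0},{"turn":[0,0,0],"offset":[0,0.05,0],"gripper":0}]'; python3 to.py -74 0.019
```

```text
time_s: 18.62
eef_pos: [0.5324, -0.1972, 0.0263]
eef_rot: [0.483, -0.483, 0.517, -0.516]
force: [-0.7, -0.6, -0.2]
width: 0.0001
time_s: 19.12
eef_pos: [0.5326, -0.1973, 0.0222]
eef_rot: [-0.483, 0.483, -0.516, 0.516]
force: [0.4, -0.6, 0.3]
width: 0.0002
cm [0.05 0.32 0.05] yaw -93.83
```

```bash
python3 -m inch '[{"turn":[0,0,0],"offset":[0,0.05,0],"gripper":0},{"turn":[0,0,0],"offset":[0,0.05,0],"gripper":0},{"turn":[0,0,0],"offset":[0,0.05,0],"gripper":0},{"turn":[0,0,0],"offset":[0,0.05,0],"gripper":0},{"turn":[0,0,0],"offset":[0,0.05,0],"gripper":0},{"turn":[0,0,0],"offset":[0,0.05,0],"gripper":0}]';  for i in 1 2 3 4 5; do python3 -m inch '[{"turn":[0,0,0],"offset":[0,0.05,0],"gripper":0}]'|egrep 'pos|force' ; done
```

```text
time_s: 19.62
eef_pos: [0.5326, -0.1973, 0.0191]
eef_rot: [-0.483, 0.483, -0.516, 0.516]
force: [0.5, -0.3, 0.3]
width: 0.0
eef_pos: [0.5326, -0.1973, 0.0187]
force: [-0.4, -0.5, -0.7]
eef_pos: [0.5326, -0.1973, 0.0181]
force: [-0.2, 1.0, 0.2]
eef_pos: [0.5327, -0.1973, 0.0181]
force: [-2.8, 2.1, 7.8]
eef_pos: [0.5328, -0.1973, 0.018]
force: [-3.7, 1.6, 12.2]
eef_pos: [0.533, -0.1974, 0.018]
force: [-4.4, 3.4, 16.1]
```

```bash
python3 -m inch '[{"turn":[0,0,0],"offset":[-0.1,0,0],"gripper":0},{"turn":[0,0,0],"offset":[-0.1,0,0],"gripper":0},{"turn":[0,0,0],"offset":[-0.1,0,0],"gripper":0},{"turn":[0,0,0],"offset":[-0.1,0,0],"gripper":0},{"turn":[0,0,0],"offset":[-0.1,0,0],"gripper":0},{"turn":[0,0,0],"offset":[-0.1,0,0],"gripper":0}]'; python3 -m inch '[{"turn":[0,0,0],"offset":[-0.15,0,0],"gripper":0},{"turn":[0,0,0],"offset":[-0.15,0,0],"gripper":0},{"turn":[0,0,0],"offset":[-0.15,0,0],"gripper":0},{"turn":[0,0,0],"offset":[-0.15,0,0],"gripper":0},{"turn":[0,0,0],"offset":[-0.15,0,0],"gripper":0},{"turn":[0,0,0],"offset":[-0.15,0,0],"gripper":0},{"turn":[0,0,0],"offset":[-0.2,0,0],"gripper":0},{"turn":[0,0,0],"offset":[-0.2,0,0],"gripper":0}]'
```

```text
time_s: 20.53
eef_pos: [0.5343, -0.193, 0.0181]
eef_rot: [-0.483, 0.483, -0.515, 0.518]
force: [-0.9, -3.6, 5.6]
width: 0.0001
time_s: 21.2
eef_pos: [0.5352, -0.18, 0.0181]
eef_rot: [-0.483, 0.483, -0.515, 0.518]
force: [-0.3, -3.6, 5.1]
width: 0.0002
```

```bash
python3 -m inch '[{"turn":[0,0,0],"offset":[-0.15,0.03,0],"gripper":0},{"turn":[0,0,0],"offset":[-0.15,0.03,0],"gripper":0},{"turn":[0,0,0],"offset":[-0.2,0,0],"gripper":0},{"turn":[0,0,0],"offset":[-0.2,0,0],"gripper":0},{"turn":[0,0,0],"offset":[-0.2,0,0],"gripper":0},{"turn":[0,0,0],"offset":[-0.2,0,0],"gripper":0}]'; python3 -m inch '[{"turn":[0,0,0],"offset":[-0.2,0,0],"gripper":0},{"turn":[0,0,0],"offset":[-0.2,0,0],"gripper":0},{"turn":[0,0,0],"offset":[-0.2,0,0],"gripper":0},{"turn":[0,0,0],"offset":[-0.1,0,0],"gripper":0},{"turn":[0,0,0],"offset":[-0.05,0,0],"gripper":0},{"turn":[0,0,0],"offset":[0,0,0],"gripper":0}]'; python3 look.py k;python3 to.py -39 0.018
```

```text
time_s: 21.7
eef_pos: [0.5365, -0.1695, 0.0181]
eef_rot: [-0.483, 0.483, -0.514, 0.518]
force: [-0.8, -4.3, 7.6]
width: 0.0001
time_s: 22.2
eef_pos: [0.537, -0.1618, 0.018]
eef_rot: [-0.483, 0.483, -0.515, 0.518]
force: [-1.1, -4.0, 7.6]
width: 0.0001
22.3 [-0.40989026 -2.92691626  8.48983945] [ 0.53706261 -0.16181973  0.01806878]
cm [ 0.12  0.01 -0.16] yaw -93.83
```

View pics/k_top.png

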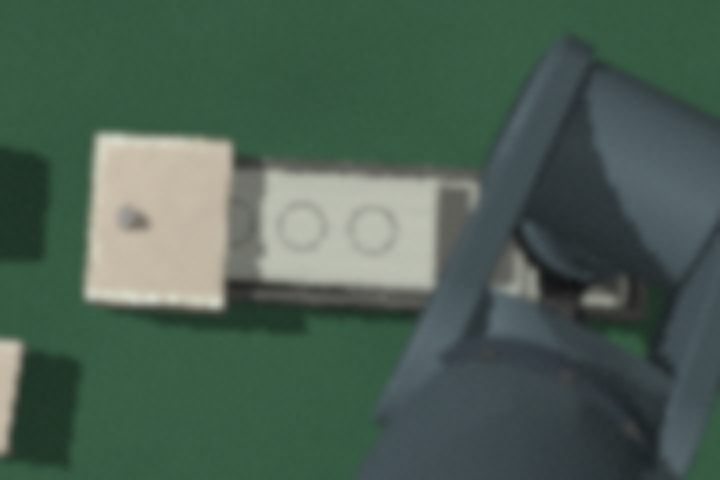

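View pics/k_side.png

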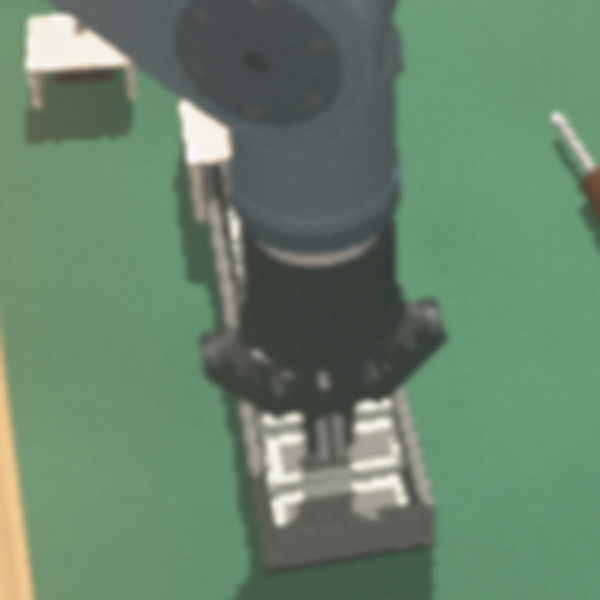

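```bash
python3 -m inch '[{"turn":[0,0,0],"offset":[0,-0.1,0],"gripper":0},{"turn":[0,0,0],"offset":[0,-0.3,0],"gripper":0},{"turn":[0,0,0],"offset":[0,-1,0],"gripper":0},{"turn":[0,0,0],"offset":[0,-2,0],"gripper":0},{"turn":[0,0,0],"offset":[0,-2,0],"gripper":0},{"turn":[0,0,0],"offset":[2,-2,0],"gripper":0},{"turn":[0,0,0],"offset":[3,-1,0],"gripper":0},{"turn":[0,0,0],"offset":[3,0,0],"gripper":0},{"turn":[0,0,0],"offset":[3,0,0],"gripper":0},{"turn":[0,0,0],"offset":[2,0,0],"gripper":0},{"turn":[0,0,0],"offset":[1,0,0],"gripper":0},{"turn":[0,0,0],"offset":[0,0,0],"gripper":0}]'; python3 look.py m;python3 prof.py 0.024 50
```

```text
time_s: 23.3
eef_pos: [0.5255, -0.3014, 0.1004]
eef_rot: [-0.482, 0.482, -0.517, 0.517]
force: [0.2, 0.1, 1.4]
width: -0.0002
23.4 [-0.95521998  0.39100983  0.09726375] [ 0.52554119 -0.29862575  0.09990102]
-110 40 41 | -108 41 40 | -106 43 41 | -104 49 49 | -102 60 61 | -100 73 75 | -98 82 86 | -96 82 87 | -94 77 81 | -92 75 74 | -90 87 80 | -88 111 101 | -86 128 124 | -84 124 134 | -82 108 135 | -80 96 133 | -78 90 132 | -76 90 132 | -74 90 131 | -72 90 131 | -70 90 129 | -68 94 127 | -66 104 131 | -64 121 137 | -62 137 141 | -60 142 137 | -58 138 127 | -56 136 123 | -54 142 128 | -52 139 134 | -50 123 134 | -48 104 130 | -46 94 128 | -44 91 125 | -42 91 122 | -40 90 119 | -38 90 117 | -36 92 118 | -34 96 122 | -32 110 129 | -30 131 138 | -28 145 140 | -26 145 134 | -24 139 126 | -22 137 124 | -20 140 129 | -18 135 131 | -16 121 127 | -14 104 119 | -12 93 114 | -10 91 112 | -8 92 111 | -6 91 111 | -4 91 111 | -2 91 111 | 0 92 112 | 2 95 113 | 4 100 113 | 6 111 113 | 8 127 117 | 10 138 123 | 12 138 125 | 14 124 120 | 16 106 112 | 18 95 106 | 20 92 104 | 22 91 104 | 24 91 105 | 26 91 105 | 28 92 106 | 30 94 108 | 32 107 115 | 34 132 125 | 36 157 136 | 38 173 144 | 40 181 148 | 42 183 149 | 44 183 148 | 46 183 149 | 48 183 149 |
```

View pics/m_top.png

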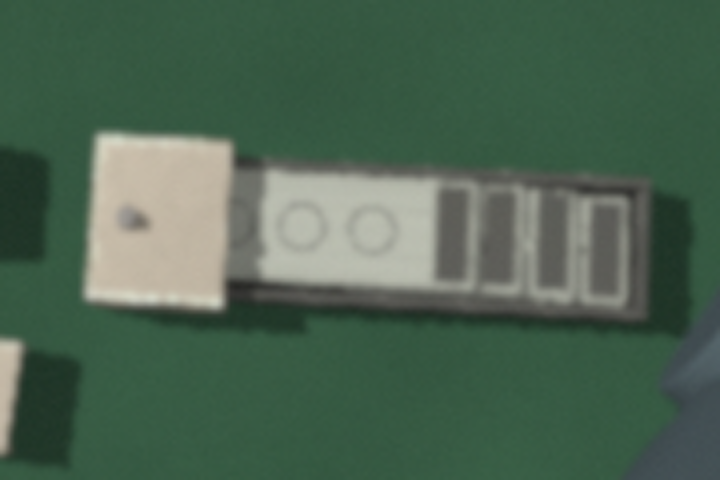

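```bash
python3 to.py 28 0.04
```

```text
cm [-20.22   6.     0.09] yaw -93.76
```

```bash
python3 -m inch '[{"turn":[0,0,0],"offset":[-2,0,0.05],"gripper":0},{"turn":[0,0,0],"offset":[-2.5,0,0],"gripper":0},{"turn":[0,0,0],"offset":[-2.5,0,0],"gripper":0},{"turn":[0,0,0],"offset":[-2.5,0,0],"gripper":0},{"turn":[0,0,0],"offset":[-2.5,0,0],"gripper":0},{"turn":[0,0,0],"offset":[-2.5,0,0],"gripper":0},{"turn":[0,0,0],"offset":[-2.5,0.5,0],"gripper":0},{"turn":[0,0,0],"offset":[-2,1,0],"gripper":0},{"turn":[0,0,0],"offset":[-1.2,1.5,0],"gripper":0},{"turn":[0,0,0],"offset":[0,1.5,0],"gripper":0},{"turn":[0,0,0],"offset":[0,1,0],"gripper":0},{"turn":[0,0,0],"offset":[0,0.2,0],"gripper":0},{"turn":[0,0,0],"offset":[0,0,0],"gripper":0},{"turn":[0,0,0],"offset":[0,0,0],"gripper":0},{"turn":[0,0,0],"offset":[0,0,0],"gripper":0}]'; python3 look.py n; python3 to.py 28 0.032
```

```text
time_s: 24.75
eef_pos: [0.5404, -0.0986, 0.044]
eef_rot: [-0.483, 0.483, -0.516, 0.517]
force: [-0.3, -0.1, -0.7]
width: 0.0
24.85 [-0.33314826  1.24064404  0.09023192] [ 0.54036482 -0.09863371  0.04395051]
cm [-0.25  1.19 -0.07] yaw -93.86
```

View pics/n_side.png

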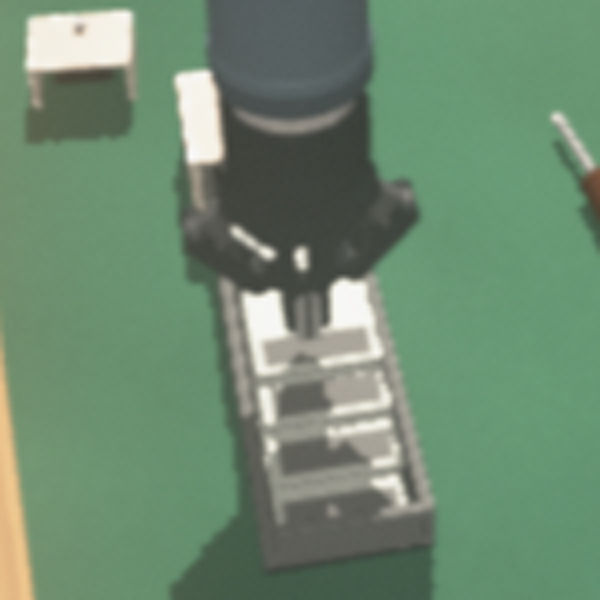

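The side view shows an even shingle, with the fingertips over the front part of plate1's strip at (307,335).

```bash
python3 -m inch '[{"turn":[0,0,0],"offset":[-0.1,0.2,-0.05],"gripper":0},{"turn":[0,0,0],"offset":[0,0.2,0],"gripper":0},{"turn":[0,0,0],"offset":[0,0.2,0],"gripper":0},{"turn":[0,0,0],"offset":[0,0.2,0],"gripper":0},{"turn":[0,0,0],"offset":[0,0.1,0],"gripper":0},{"turn":[0,0,0],"offset":[0,0.1,0],"gripper":0},{"turn":[0,0,0],"offset":[0,0.1,0],"gripper":0},{"turn":[0,0,0],"offset":[0,0.05,0],"gripper":0},{"turn":[0,0,0],"offset":[0,0.05,0],"gripper":0},{"turn":[0,0,0],"offset":[0,0,0],"gripper":0}]'; for i in 1 2 3 4 5 6; do python3 -m inch '[{"turn":[0,0,0],"offset":[0,0.04,0],"gripper":0}]'|egrep 'pos|force' ; done
```

```text
time_s: 25.68
eef_pos: [0.5393, -0.097, 0.031]
eef_rot: [0.483, -0.483, 0.516, -0.516]
force: [0.6, 0.1, 0.2]
width: -0.0002
eef_pos: [0.5394, -0.097, 0.0308]
force: [-0.3, 0.5, -0.4]
eef_pos: [0.5394, -0.097, 0.0304]
force: [1.0, -0.2, 0.4]
eef_pos: [0.5394, -0.097, 0.0301]
force: [-1.9, 1.1, 5.6]
eef_pos: [0.5395, -0.097, 0.0301]
force: [-3.3, 1.4, 9.7]
eef_pos: [0.5396, -0.0971, 0.03]
force: [-4.3, 2.4, 12.3]
eef_pos: [0.5396, -0.0971, 0.03]
force: [-4.4, 1.4, 16.0]
```

```bash
python3 -m inch '[{"turn":[0,0,0],"offset":[-0.1,0,0],"gripper":0},{"turn":[0,0,0],"offset":[-0.1,0,0],"gripper":0},{"turn":[0,0,0],"offset":[-0.1,0,0],"gripper":0}]'|egrep 'pos|for'; for i in 1 2 3 4; do python3 -m inch '[{"turn":[0,0,0],"offset":[-0.1,0,0],"gripper":0}]'|egrep 'pos|force' ; done
```

```text
eef_pos: [0.5398, -0.0954, 0.03]
force: [-5.2, -4.4, 10.4]
eef_pos: [0.5399, -0.0945, 0.03]
force: [-5.7, -4.9, 10.7]
eef_pos: [0.5399, -0.0935, 0.03]
force: [-5.3, -4.4, 10.0]
eef_pos: [0.54, -0.0925, 0.03]
force: [-5.3, -4.6, 10.6]
eef_pos: [0.5401, -0.0915, 0.0301]
force: [-6.1, -4.3, 11.2]
```

```bash
for i in 1 2 ; do python3 -m inch '[{"turn":[0,0,0],"offset":[-0.1,0,-0.03],"gripper":0}]'|egrep 'pos|force' ; done;for i in 1 2 ; do python3 -m inch '[{"turn":[0,0,0],"offset":[-0.1,0,0],"gripper":0}]'|egrep 'pos|force' ; done
```

```text
eef_pos: [0.5401, -0.0904, 0.0301]
force: [-3.3, -4.6, 9.8]
eef_pos: [0.5402, -0.0893, 0.0301]
force: [-1.7, -3.2, 6.7]
eef_pos: [0.5403, -0.0883, 0.0301]
force: [-3.3, -2.6, 8.3]
eef_pos: [0.5403, -0.0873, 0.0301]
force: [-2.6, -3.9, 8.6]
```

```bash
for i in 1 2 3 4 5 6; do python3 -m inch '[{"turn":[0,0,0],"offset":[-0.1,0,0],"gripper":0}]'|egrep 'pos|force' ; done
```

```text
eef_pos: [0.5404, -0.0863, 0.03]
force: [-2.3, -3.4, 8.5]
eef_pos: [0.5405, -0.0853, 0.03]
force: [-3.2, -4.0, 7.9]
eef_pos: [0.5405, -0.0843, 0.03]
force: [-2.9, -3.5, 9.0]
eef_pos: [0.5406, -0.0833, 0.03]
force: [-3.3, -3.6, 8.8]
eef_pos: [0.5407, -0.0823, 0.0301]
force: [-3.0, -3.5, 8.6]
eef_pos: [0.5408, -0.0813, 0.0301]
force: [-2.2, -2.9, 8.8]
```

```bash
for i in 1 2 3 4 5 6; do python3 -m inch '[{"turn":[0,0,0],"offset":[-0.1,0,0],"gripper":0}]'|egrep 'pos|force' ; done
```

```text
eef_pos: [0.5408, -0.0803, 0.03]
force: [-2.2, -3.4, 7.6]
eef_pos: [0.5409, -0.0793, 0.0301]
force: [-2.4, -3.8, 9.0]
eef_pos: [0.541, -0.0783, 0.03]
force: [-2.4, -3.1, 7.8]
eef_pos: [0.5411, -0.0773, 0.0301]
force: [-3.4, -3.6, 8.8]
eef_pos: [0.5411, -0.0763, 0.0301]
force: [-3.3, -3.7, 8.0]
eef_pos: [0.5412, -0.0753, 0.03]
force: [-3.3, -4.6, 7.5]
```

```bash
for i in 1 2 3 ; do python3 -m inch '[{"turn":[0,0,0],"offset":[-0.1,0,0],"gripper":0}]'|egrep 'pos|force' ; done; python3 look.py q
```

```text
eef_pos: [0.5413, -0.0745, 0.0301]
force: [-1.8, -4.5, 7.8]
eef_pos: [0.5413, -0.0736, 0.0301]
force: [-3.0, -6.2, 8.3]
eef_pos: [0.5414, -0.0727, 0.0301]
force: [-3.1, -6.0, 7.4]
28.45 [-2.70681512 -4.66787694  7.59047151] [ 0.54139056 -0.07258417  0.03004886]
```

View pics/q_side.png

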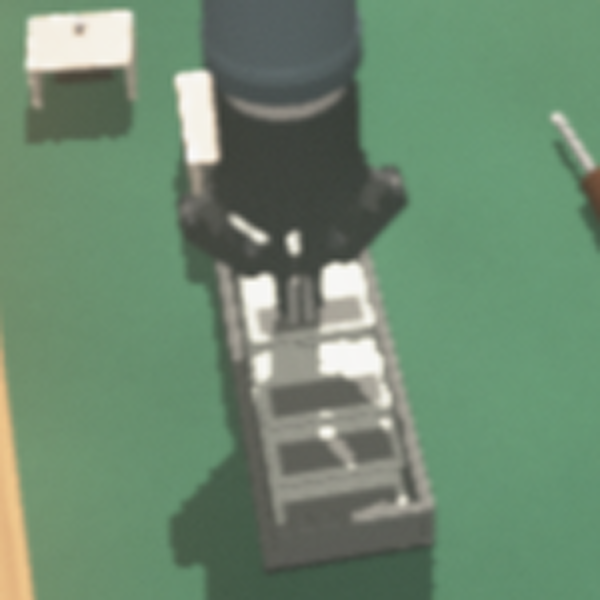

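```bash
for i in 1 2 3 ; do python3 -m inch '[{"turn":[0,0,0],"offset":[-0.1,0.02,-0.01],"gripper":0}]'|egrep 'pos|force' ; done; for i in 1 2 3; do python3 -m inch '[{"turn":[0,0,0],"offset":[0,0,0],"gripper":0}]'|egrep 'pos|force' ; done
```

```text
eef_pos: [0.5414, -0.072, 0.03]
force: [-3.0, -7.3, 10.0]
eef_pos: [0.5415, -0.0713, 0.03]
force: [-5.0, -7.8, 12.1]
eef_pos: [0.5416, -0.0705, 0.03]
force: [-4.9, -8.6, 13.4]
eef_pos: [0.5416, -0.0704, 0.0301]
force: [-4.2, -7.9, 12.2]
eef_pos: [0.5416, -0.0704, 0.03]
force: [-3.3, -7.2, 11.2]
eef_pos: [0.5416, -0.0705, 0.03]
force: [-4.7, -7.3, 11.8]
```

```bash
python3 -m inch '[{"turn":[0,0,0],"offset":[-0.05,0,0],"gripper":0},{"turn":[0,0,0],"offset":[-0.05,0,0],"gripper":0}]'|egrep 'pos|force' ; for i in 1 2 3 4; do python3 -m inch '[{"turn":[0,0,0],"offset":[0,0,0],"gripper":0}]'|egrep 'pos|force' ; done; python3 look.py r
```

```text
eef_pos: [0.5416, -0.0697, 0.03]
force: [-4.3, -10.1, 10.9]
eef_pos: [0.5416, -0.0696, 0.03]
force: [-4.2, -8.8, 12.4]
eef_pos: [0.5416, -0.0696, 0.03]
force: [-5.0, -8.7, 10.8]
eef_pos: [0.5417, -0.0696, 0.0301]
force: [-4.7, -8.6, 10.6]
eef_pos: [0.5416, -0.0696, 0.03]
force: [-5.1, -8.0, 11.3]
29.55 [-4.64216155 -8.50816098 11.83454139] [ 0.54162345 -0.06962197  0.03001827]
```

View pics/r_side.png

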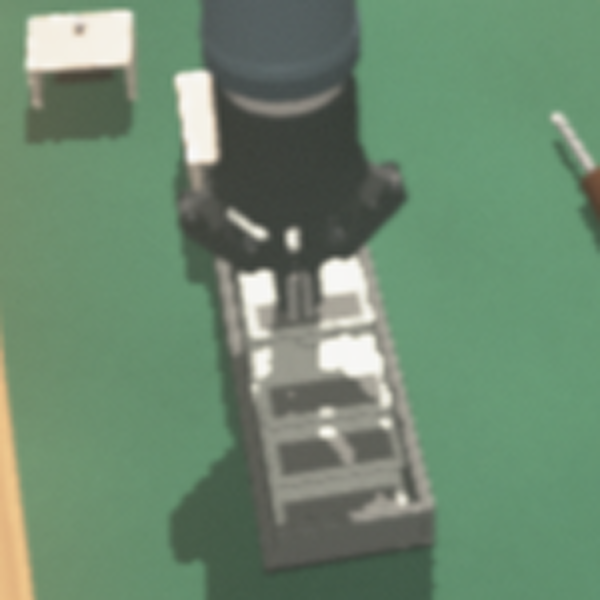

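```bash
python3 -m inch '[{"turn":[0,0,0],"offset":[0.1,0,0],"gripper":0},{"turn":[0,0,0],"offset":[0.1,0,0],"gripper":0},{"turn":[0,0,0],"offset":[0.1,0,0],"gripper":0},{"turn":[0,0,0],"offset":[0,-0.05,0],"gripper":0},{"turn":[0,0,0],"offset":[0,-0.1,0],"gripper":0},{"turn":[0,0,0],"offset":[0,-0.3,0],"gripper":0},{"turn":[0,0,0],"offset":[0,-1,0],"gripper":0},{"turn":[0,0,0],"offset":[0,-2,0],"gripper":0},{"turn":[0,0,0],"offset":[0,-2,0],"gripper":0},{"turn":[0,0,0],"offset":[0,-2,0],"gripper":0},{"turn":[0,0,0],"offset":[2,-1,0],"gripper":0},{"turn":[0,0,0],"offset":[3,0,0],"gripper":0},{"turn":[0,0,0],"offset":[3,0,0],"gripper":0},{"turn":[0,0,0],"offset":[3,0,0],"gripper":0},{"turn":[0,0,0],"offset":[3,0,0],"gripper":0},{"turn":[0,0,0],"offset":[3,0,0],"gripper":0},{"turn":[0,0,0],"offset":[3,0,0],"gripper":0},{"turn":[0,0,0],"offset":[2,0,0],"gripper":0},{"turn":[0,0,0],"offset":[0,0,0],"gripper":0}]'; python3 look.py s;python3 prof.py 0.024 80
```

```text
time_s: 31.13
eef_pos: [0.5252, -0.2938, 0.1135]
eef_rot: [-0.482, 0.482, -0.516, 0.518]
force: [-0.6, 0.8, 0.2]
width: -0.0002
31.2333 [0.0441999  0.85526059 0.173362  ] [ 0.52525575 -0.28986251  0.11279919]
-110 40 41 | -108 40 40 | -106 42 42 | -104 49 49 | -102 61 61 | -100 73 74 | -98 82 85 | -96 83 87 | -94 77 81 | -92 74 74 | -90 86 80 | -88 110 101 | -86 127 124 | -84 123 134 | -82 107 135 | -80 95 133 | -78 90 131 | -76 90 131 | -74 90 131 | -72 90 131 | -70 90 128 | -68 93 127 | -66 103 130 | -64 121 136 | -62 136 140 | -60 141 137 | -58 137 127 | -56 135 121 | -54 141 127 | -52 139 133 | -50 123 134 | -48 104 130 | -46 93 127 | -44 90 124 | -42 90 122 | -40 90 119 | -38 90 117 | -36 91 117 | -34 96 121 | -32 110 129 | -30 130 137 | -28 144 140 | -26 145 134 | -24 138 126 | -22 136 123 | -20 139 128 | -18 135 131 | -16 121 127 | -14 104 119 | -12 93 114 | -10 91 112 | -8 91 111 | -6 91 111 | -4 90 111 | -2 91 111 | 0 96 112 | 2 110 120 | 4 135 132 | 6 160 141 | 8 175 147 | 10 180 150 | 12 181 152 | 14 181 151 | 16 182 152 | 18 181 152 | 20 177 150 | 22 166 144 | 24 148 135 | 26 134 125 | 28 133 121 | 30 140 122 | 32 137 122 | 34 122 116 | 36 103 108 | 38 94 103 | 40 91 103 | 42 91 103 | 44 91 103 | 46 91 104 | 48 91 104 | 50 96 107 | 52 111 115 | 54 134 127 | 56 157 138 | 58 173 146 | 60 180 148 | 62 182 147 | 64 182 147 | 66 182 147 | 68 182 146 | 70 182 146 | 72 182 146 | 74 182 147 | 76 181 147 | 78 177 146 |
```

View pics/s_top.png

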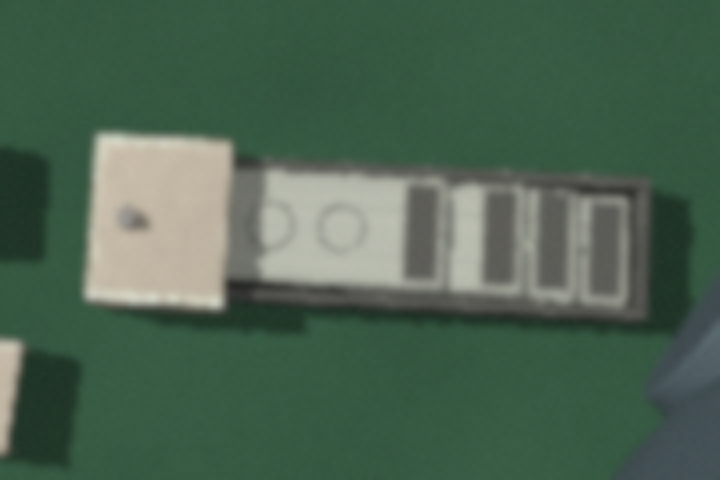

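```bash
python3 -m inch '[{"turn":[0,0,0],"offset":[0,0,0],"gripper":0},{"turn":[0,0,0],"offset":[0,0,0],"gripper":0},{"turn":[0,0,0],"offset":[0,0,0],"gripper":0},{"turn":[0,0,0],"offset":[0,0,0],"gripper":0}]'; python3 -c "
from plant import *
print(sign_off())"
```

```text
time_s: 31.67
eef_pos: [0.5257, -0.2888, 0.1127]
eef_rot: [0.483, -0.483, 0.516, -0.516]
force: [-0.4, 0.2, 0.4]
width: 0.0003
the job is handed in; nothing more can be done
None
```

The plates are fanned, the top plate was pressed gently on the hidden stop, and the job is handed in at about 31.7 s. No verdict was reported.

**How it was done:** with the fingers shut, I touched down slowly and slid plates 1, 2 and 3 by about 29, 35 and 35 mm. The highest downward force read was 16 N. I then slid plate 1 on until the drag force rose, pushed about 6 to 7 mm further and held for about 0.4 s. I eased back 3 mm and lifted clear.

**Final top-camera picture:**

| Check | Measured | Required |
|---|---|---|
| Plate 3 ahead of plate 4 | about 34.5 mm | 25–45 mm |
| Plate 2 ahead of plate 3 | about 35 mm | 25–45 mm |
| Plate 1 ahead of plate 2 | about 50 mm | 22–75 mm |
| Plate 1 centre ahead of the tray's origin | about 45 mm | over 18 mm |
| Plate 4 | still at the back wall | within 12 mm of it |

The plates look in line with the tray, and the final push did not move plates 2 to 4. The arm is clear of everything.

**Less certain:**
- **Stop force:** I worked it out from the rise in drag force, about 4 N over a noisy baseline of about 4 N (it rose from 3.5 N as I pressed harder). It was not measured directly. Plate 1 came back about 7.7 mm on release, slightly more than the push-in I estimated, which would put the force at about 3.5–4.5 N.
- **Sideways load:** the fingers pressed sideways with 3–5 N during the last push.
- **Bystanders:** I did not measure them again at the end. The arm stayed well away from all of them.

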